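# Latch the open filter housing

### The job

Three filter housings are fixed to the worktop; two are closed, but on one the cap still stands high, its grip bar across the line of the hose stubs. Close that one: first push its cap down against the spring as far as it goes, then, keeping it down, turn it a quarter turn clockwise (seen from above) until its bar lies in line with the hose stubs, and let it go so that the spring lifts it into its catch.

Things in the scene. Friction and masses are not known exactly. Their poses are not given: they have to be found in the camera images.
- cap_grip (a point): Grip bar's centre on the loose white cap (160 g) to be latched: upright bar 14 mm thick, 50 long, 28 high, on a round flange 72 across, 6 thick. Site on the cap's axis, 14 mm under the bar's top and 14 above the flange's top face. z up, y along the bar, x across it (pinch along x from above). At the start the flange is 20 mm above the rim; latched, 8 mm, so the cap ends 12 mm lower than it began.
- housing: Its fixed housing: grey cylinder 78 mm across, rim 80 mm high, foot 90 across, two metal hose stubs at opposite sides, 20 mm up, reaching 63 from the axis. Origin on the axis at the underside, z up, x along the stubs. The cap's bar starts along y (a few degrees off), latched it lies along x. Two like housings beside it are already closed: bar in line with the stubs, flange 8 mm above the rim.
- plunger (a joint): How far the spring plate under the cap is pushed down, m: 0 at the start, 0.020 when the flange meets the rim, about 0.012 latched. Spring 4 N at first, 11 N at the bottom. The cap turns only while 0.016 or more (0.018 is a good middle), and only clockwise from above. The catch is 90 degrees on, with 14 degrees of play each way and a stop beyond; let go there, the cap rises and clicks in.

How it is judged (in metres and radians):
On the way:
1. the cap is pushed down at least 15 mm before it is turned (bar still within 20 degrees of straight across the hose stubs) (value of joint plunger above 0.015 m and angle between the y axis of cap_grip and the x axis of housing, either way round above 1.2 rad), for 0.1 s.
At the end, for the whole second after the job is handed in: The cap sits latched in its housing: 12 mm lower than at the start within 3.5 mm (bar centre 108 mm above the housing's underside), upright within 7 degrees, centred within 8 mm, its bar in line with the hose stubs within 20 degrees, and it stays so untouched (z of cap_grip in the frame of housing between 0.1045 and 0.1115 m and horizontal distance between cap_grip and housing below 0.008 m and angle between the y axis of cap_grip and the x axis of housing, either way round below 0.35 rad and angle between cap_grip's own z axis and vertical below 0.12 rad).
It also fails if it takes over 35 s, if anything falls off the work surface, if the arm or the gripper's body presses on something with over 40 N, if the wrist force passes 120 N, or if a joint passes its speed limit or range.

### The arm

A 6-joint arm with a two-finger parallel gripper is mounted at the origin on a cart in front of the work surface, level with it; the furniture and walls round the work are solid. World frame = base frame: x ahead of the robot, y to its left, z up, the work surface at z = 0. Lengths are in mm, angles in rad, forces in N, time in s.
With the tool pointing down it reaches from about 400 to 825 mm from the base axis. Payload 7 kg.
Tool frame: the origin (TCP) lies on the centre line of the jaws, within the pads' length; the fingertips stand 19 mm ahead of it and the grasp point (between the pads) is the TCP; z points along the fingers, y is the line along which they close (so a half turn about z gives the same grasp; the last joint's range is limited). The gripper opens to 85 mm and grips with 20 to 120 N. Pads are 22 mm wide; open, the fingers measure 114 mm over their backs; the gripper's body (76 mm by 85 mm) begins 54 mm behind the grasp point. The pads swing forward as they close: fully open they stand 13 mm farther back than shut.
Start: joints at [-0.942, 0.359, 0.012, 0, -1.224, -0.288], TCP at [225.586, -636.165, 250.302] pointing down, gripper open.
Joint ranges: [-3.07, 3.07], [-1.43, 2.12], [-1.02, 1.25], [-3.03, 1.67], [-3.05, -0], [-3.03, 3.03]. Speed limits (rad/s): [2.39, 2.39, 3.01, 3.14, 3.14, 3.14].

### API

Orientations are given as a unit quaternion [x, y, z, w].
In Python, from workcell import env, snapshot gives the robot as it stands.
- The arm moves only by the tool send_rows, never from a script. Its argument "commands" is a list of rows, each an object of numbers: "dx", "dy", "dz": the shift along the tool's x, y, z in mm; "wx", "wy", "wz": the turn, a rotation vector about the tool's x, y, z in rad; "hand": the opening in per cent of the stroke, from 0 (shut) to 100 (fully open). In form: [{"dx": .., "dy": .., "dz": .., "wx": .., "wy": .., "wz": .., "hand": ..}, ...]. A call has 1 to 5 rows; each row shifts and turns the commanded pose from where the row before left it, along the tool's axes as they then stand; what a row does not reach is not made up. A row lasts 1/10 s, in which the tool goes at most 50 mm and 8.59 degrees, less where a joint would pass 70% of its speed; a pose out of reach is approached as far as the arm can. A call is refused whole if a number of a shift passes 50 or a number of a turn 0.15, either way. A call with a gripper value outside its range is refused whole. The fingers move at their own pace and stop on an object; "force" is the grip in N (left out, the last holds). Time passes only in rows, so rows that do not move let the fingers close. It gives the time, the measured TCP pose, the force, the opening and the grip force at its end, in the units of the state.
- env.get_obs(): the state, without advancing time (a new reading comes with each control period).
- snapshot(name): name is "side" or "top"; returns a dict with "pixels" (384x512x3 uint8, red, green, blue), "fx", "fy", "cx", "cy" (pixels), "dist" ([k1, k2, p1, p2, k3] as OpenCV has them; the pictures are not rectified), "R" (3x3) and "t" (3): a world point X has camera coordinates R X + t. Camera axes: x right, y down, z forward; pixel columns grow to the right and rows downward; lengths in mm; the calibration is good to about 2 mm. A picture is of the moment at which its call begins. There is no depth.
- env.sign_off(): hands the job in; it is judged then, once.
The state is a dict: "time": time; "q": joint angles; "qvel": joint speeds; "joint_torque": joint torques, N m; "ee_pos": TCP position; "tool_rot": TCP orientation; "contact_force": force on the tool from outside, world axes, zero at the start; "moment": the same for the moment, N m; "opening": finger opening in mm; "finger_force": force on a finger pad.
Only numpy, scipy, OpenCV 4.12 (cv2) and the standard library are available. Lean on these libraries where they do the work, as an engineer would, in place of code of your own. Each camera call takes 0.05 s, during which the arm holds its last target. There are 200 camera calls.

## Working session

There is one attempt and no reset: what is moved stays moved. The work goes in short steps, Python scripts to look and compute and a tool call to move; the robot and the scene stay as the last step left them, time stands still between calls to the robot, and variables do not carry over. Pictures are saved under pics/ and viewed, at most 10 in all, crops included, and the job is handed in when it is done.

Besides the shell and the picture viewer there is one more tool, called after ">>>" by a JSON object that holds its "name" and its "arguments". send_rows: Moves the arm, as the interface text tells. Its arguments: {"type":"object","properties":{"commands":{"type":"array"},"force":{"type":"number"}},"required":["commands"]}

```bash
mkdir -p pics; ls
python3 - <<'E'
from workcell import env, snapshot
import cv2,pickle
d={}
for n in("top","side"):
    s=snapshot(n);d[n]=s;cv2.imwrite(f"pics/{n}0.png",s["pixels"][:,:,::-1])
    print(n,s["fx"],s["fy"],s["cx"],s["cy"],s["dist"],s["R"],s["t"])
pickle.dump(d,open("s0.pkl","wb"))
print(env.get_obs())
E
```

```text
pics
top 402.5195736858191 402.5195736858191 252.07531329965343 189.9561508427113 [-0.14596094  0.          0.          0.          0.        ] [[-0.02668085 -0.9996076  -0.00853111]
 [-0.99359169  0.02745602 -0.10964357]
 [ 0.10983477  0.00555106 -0.99393436]] [ 39.01052491 512.85132971 914.49421124]
side 492.5989174797676 492.5989174797676 257.33841635495537 194.4464374957402 [0.02447528 0.         0.         0.         0.        ] [[-0.99628417 -0.08365288 -0.02049522]
 [-0.01453045  0.39780846 -0.91735342]
 [ 0.08489242 -0.91364688 -0.39754579]] [ 522.30224971  102.22382659 1074.59545514]
{'time': 0.1, 'q': array([-9.41913841e-01,  3.59353935e-01,  1.11615766e-02, -2.74797878e-04,
       -1.22409865e+00, -2.88105714e-01]), 'qvel': array([-0.00050122, -0.00197895,  0.00305123,  0.00060961,  0.00131242,
        0.00025407]), 'joint_torque': array([-2.20652728e-03, -5.84767234e+01,  2.94109672e+01,  6.95455894e+00,
       -3.16996659e-03,  1.16501305e-06]), 'ee_pos': array([ 225.44078075, -635.82584251,  249.44324678]), 'tool_rot': array([-1.69518968e-01,  9.85526633e-01,  7.27334362e-04, -2.14925657e-04]), 'contact_force': array([ 0.06649839, -0.84609055,  0.48284843]), 'moment': array([0.03329837, 0.02627961, 0.02463127]), 'finger_force': 0.0, 'opening': 85.19881868399125}
```

View pics/top0.png

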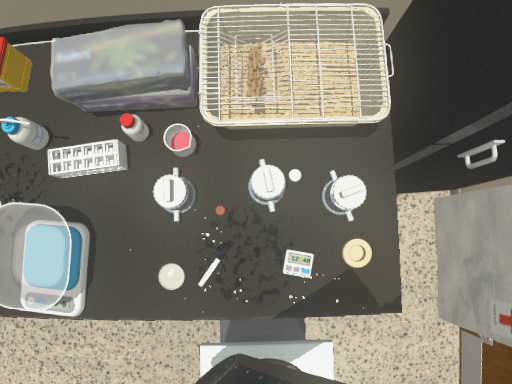

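View pics/side0.png

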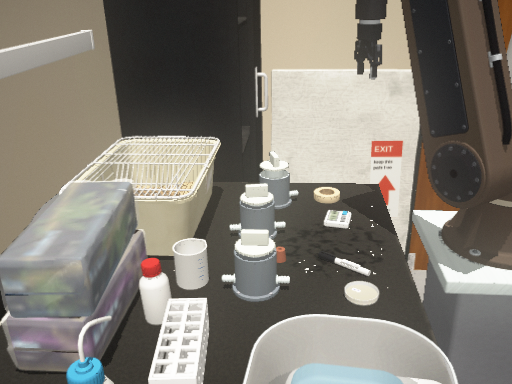

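The top view shows the open housing at right, with its cap near (347,193). Its bar runs about (335,196)–(360,188), across stubs at about (335,175) and (347,214). The other two, at (173,193) and (267,183), have bars in line with their stubs. In the side view the open one is the far housing, near (275,175).

Run:
```python
import cv2,numpy as np
a=cv2.imread("pics/top0.png")[163:228,310:385];b=cv2.imread("pics/side0.png")[145:215,240:315]
a=cv2.resize(a,(400,347),interpolation=cv2.INTER_CUBIC);b=cv2.resize(b,(372,347),interpolation=cv2.INTER_CUBIC)
cv2.imwrite("pics/crop0.png",np.hstack([a,b]))
```

```text
(no output)
```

View pics/crop0.png

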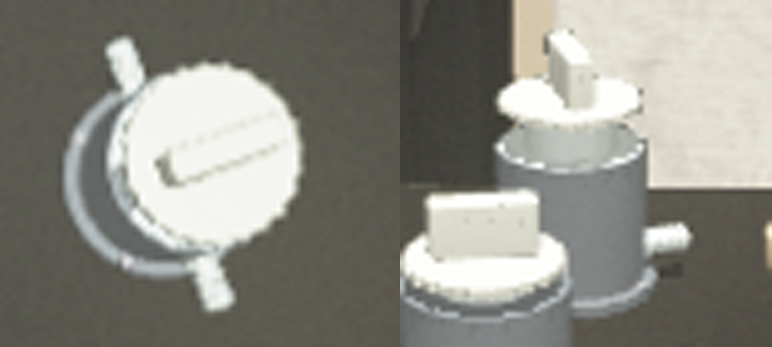

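The left crop confirms it: bar end at (170,170), bar running to about (285,128), stub tips at (120,42) and (222,305). On the right the cap stands high, with its flange centre near (571,101).

```bash
cat > h.py <<'E'
import numpy as np,cv2
def ray(s,p):
    K=np.array([[s["fx"],0,s["cx"]],[0,s["fy"],s["cy"]],[0,0,1]])
    n=cv2.undistortPoints(np.array([[p]],float),K,np.array(s["dist"],float))[0,0]
    R=np.array(s["R"]);return -R.T@np.array(s["t"]),R.T@np.array([n[0],n[1],1])
def plane(s,p,z):
    c,d=ray(s,p);return c+d*(z-c[2])/d[2]
def tri(s1,p1,s2,p2):
    c1,d1=ray(s1,p1);c2,d2=ray(s2,p2)
    ab=np.linalg.lstsq(np.c_[d1,-d2],c2-c1,rcond=None)[0]
    a=c1+ab[0]*d1;b=c2+ab[1]*d2;return (a+b)/2,np.linalg.norm(a-b)
def proj(s,X):
    K=np.array([[s["fx"],0,s["cx"]],[0,s["fy"],s["cy"]],[0,0,1]])
    return cv2.projectPoints(np.array([X],float),cv2.Rodrigues(np.array(s["R"]))[0],np.array(s["t"],float),K,np.array(s["dist"],float))[0][0,0]
E
python3 - <<'E'
from h import *
import pickle
np.set_printoptions(precision=1,suppress=True)
d=pickle.load(open("s0.pkl","rb"));T,S=d["top"],d["side"]
# flange by mask, top view
im=T["pixels"][163:228,310:385].astype(int)
m=((im.min(2)>200)).astype(np.uint8)
m=cv2.morphologyEx(m,cv2.MORPH_OPEN,np.ones((7,7),np.uint8))
c=max(cv2.findContours(m,0,1)[0],key=cv2.contourArea)
(x,y),ax,an=cv2.fitEllipse(cv2.convexHull(c));ft=(x+310,y+163);print("flange px",ft,ax)
t=lambda u,v:(310+(u+.5)/5.333-.5,163+(v+.5)/5.333-.5); sd=lambda u,v:(240+(u-400+.5)/4.96-.5,145+(v+.5)/4.957-.5)
print("flange tri",tri(T,ft,S,sd(571,101)),plane(T,ft,106))
a,b=plane(T,t(120,42),20),plane(T,t(222,305),20)
print("stubs",a,b,(a+b)/2,np.linalg.norm(a-b),np.degrees(np.arctan2(*(a-b)[1::-1])))
# long edges of bar top
for e in [((183,186),(290,147)),((160,157),(275,113))]:
    p,q=[plane(T,t(*k),134) for k in e];print("edge",p,q,np.degrees(np.arctan2(*(q-p)[1::-1])))
# rim outer: housing ellipse left
print("cam",ray(T,ft)[0],ray(S,ft)[0])
E
```

```text
flange px (349.13209533691406, 191.37581253051758) (30.96084976196289, 33.79405212402344)
flange tri (array([ 495.8, -185.4,  104.4]), np.float64(1.1912833944500443)) [ 496.3 -185.   106. ]
stubs [ 556.1 -167.1   20. ] [ 437.3 -207.1   20. ] [ 496.7 -187.1   20. ] 125.4088786447034 18.632565745385882
edge [ 481.  -166.6  134. ] [ 495.1 -210.1  134. ] -71.98582188960576
edge [ 492.6 -158.1  134. ] [ 508.8 -204.9  134. ] -70.99596811423301
cam [410.2  19.8 965.5] [430.6 984.8 531.7]
```

The measured flange centre is (496, −185, 104), which fits the stated heights. The axis is about (496.5, −186.5), with stubs at 18.6° and the bar at about −71.5°. I'll move above it, then turn the jaws to close along the stub line.

>>> {"name": "send_rows", "arguments": {"commands": [{"dx": -27, "dy": 22, "hand": 100}, {"dx": -27, "dy": 22}, {"dx": -27, "dy": 22}, {"dx": -27, "dy": 22}, {"dx": -27, "dy": 22}], "force": 60}}

```text
validation failed for argument at $.co...
```

>>> {"name": "send_rows", "arguments": {"commands": [{"dx": -27, "dy": 22}, {"dx": -27, "dy": 22}, {"dx": -27, "dy": 22}, {"dx": -27, "dy": 22}, {"dx": -27, "dy": 22}]}}

```text
validation failed for argument at $.co...
```

>>> {"name": "send_rows", "arguments": {"commands": [{"dx": -27, "dy": 22}, {"dx": -27, "dy": 22}, {"dx": -27, "dy": 22}, {"dx": -27, "dy": 22}, {"dx": -27, "dy": 22}]}}

```text
validation failed for argument at $.co...
```

>>> {"name": "send_rows", "arguments": {"commands": [{"wz": -0.14}, {"wz": -0.14}, {"wz": -0.14}, {"wz": -0.14}, {"wz": -0.14}]}}

```text
validation failed for argument at $.co...
```

>>> {"name": "send_rows", "arguments": {"commands": [{"wz": -0.14}, {"wz": -0.14}, {"wz": -0.14}, {"wz": -0.14}, {"wz": -0.14}]}}

```text
validation failed for argument at $.co...
```

>>> {"name": "send_rows", "arguments": {"commands": [{"wz": -0.14}, {"wz": 0}, {"wz": 0}]}}

```text
validation failed for argument at $.co...
```

Every row needs all seven keys.

>>> {"name": "send_rows", "arguments": {"commands": [{"dx": -27, "dy": 22, "dz": 0, "wx": 0, "wy": 0, "wz": 0, "hand": 100}, {"dx": -27, "dy": 22, "dz": 0, "wx": 0, "wy": 0, "wz": 0, "hand": 100}, {"dx": -27, "dy": 22, "dz": 0, "wx": 0, "wy": 0, "wz": 0, "hand": 100}, {"dx": -27, "dy": 22, "dz": 0, "wx": 0, "wy": 0, "wz": 0, "hand": 100}, {"dx": -27, "dy": 22, "dz": 0, "wx": 0, "wy": 0, "wz": 0, "hand": 100}], "force": 60}}

```text
time: 0.6
ee_pos: [316.4, -486.0, 249.9]
tool_rot: [-0.169, 0.986, 0.0, -0.0]
contact_force: [1.0, -0.0, 0.8]
opening: 85.2
finger_force: 0.0
```

>>> {"name": "send_rows", "arguments": {"commands": [{"dx": -27, "dy": 22, "dz": 0, "wx": 0, "wy": 0, "wz": 0, "hand": 100}, {"dx": -27, "dy": 22, "dz": 0, "wx": 0, "wy": 0, "wz": 0, "hand": 100}, {"dx": -27, "dy": 22, "dz": 0, "wx": 0, "wy": 0, "wz": 0, "hand": 100}, {"dx": -27, "dy": 22, "dz": 0, "wx": 0, "wy": 0, "wz": 0, "hand": 100}, {"dx": -27, "dy": 22, "dz": 0, "wx": 0, "wy": 0, "wz": 0, "hand": 100}]}}

```text
time: 1.1
ee_pos: [406.9, -337.1, 250.1]
tool_rot: [-0.17, 0.986, 0.0, -0.0]
contact_force: [1.0, -1.0, 0.0]
opening: 86.1
finger_force: 0.0
```

>>> {"name": "send_rows", "arguments": {"commands": [{"dx": -27, "dy": 22, "dz": 0, "wx": 0, "wy": 0, "wz": 0, "hand": 100}, {"dx": -27, "dy": 22, "dz": 0, "wx": 0, "wy": 0, "wz": 0, "hand": 100}, {"dx": -27, "dy": 22, "dz": 0, "wx": 0, "wy": 0, "wz": 0, "hand": 100}, {"dx": -27, "dy": 22, "dz": 0, "wx": 0, "wy": 0, "wz": 0, "hand": 100}, {"dx": -27, "dy": 22, "dz": 0, "wx": 0, "wy": 0, "wz": 0, "hand": 100}]}}

```text
time: 1.6
ee_pos: [497.4, -188.4, 250.1]
tool_rot: [-0.17, 0.986, 0.0, -0.0]
contact_force: [1.3, -0.8, -0.3]
opening: 85.6
finger_force: 0.0
```

>>> {"name": "send_rows", "arguments": {"commands": [{"dx": 0, "dy": 0, "dz": 0, "wx": 0, "wy": 0, "wz": -0.14, "hand": 100}, {"dx": 0, "dy": 0, "dz": 0, "wx": 0, "wy": 0, "wz": -0.14, "hand": 100}, {"dx": 0, "dy": 0, "dz": 0, "wx": 0, "wy": 0, "wz": -0.14, "hand": 100}, {"dx": 0, "dy": 0, "dz": 0, "wx": 0, "wy": 0, "wz": -0.14, "hand": 100}, {"dx": 0, "dy": 0, "dz": 0, "wx": 0, "wy": 0, "wz": -0.14, "hand": 100}]}}

```text
time: 2.1
ee_pos: [496.8, -189.6, 249.9]
tool_rot: [-0.5, 0.866, 0.0, -0.0]
contact_force: [-0.5, 0.7, 0.1]
opening: 85.4
finger_force: 0.0
```

>>> {"name": "send_rows", "arguments": {"commands": [{"dx": 0, "dy": 0, "dz": 0, "wx": 0, "wy": 0, "wz": -0.14, "hand": 100}, {"dx": 0, "dy": 0, "dz": 0, "wx": 0, "wy": 0, "wz": -0.14, "hand": 100}, {"dx": 0, "dy": 0, "dz": 0, "wx": 0, "wy": 0, "wz": -0.14, "hand": 100}, {"dx": 0, "dy": 0, "dz": 0, "wx": 0, "wy": 0, "wz": -0.14, "hand": 100}, {"dx": 0, "dy": 0, "dz": 0, "wx": 0, "wy": 0, "wz": -0.14, "hand": 100}]}}

```text
time: 2.6
ee_pos: [496.7, -189.7, 249.9]
tool_rot: [0.766, -0.642, -0.0, 0.0]
contact_force: [0.6, -0.7, 0.1]
opening: 85.2
finger_force: 0.0
```

>>> {"name": "send_rows", "arguments": {"commands": [{"dx": 0, "dy": 0, "dz": 0, "wx": 0, "wy": 0, "wz": -0.14, "hand": 100}, {"dx": 0, "dy": 0, "dz": 0, "wx": 0, "wy": 0, "wz": 0, "hand": 100}, {"dx": 0, "dy": 0, "dz": 0, "wx": 0, "wy": 0, "wz": 0, "hand": 100}]}}

```text
time: 2.9
ee_pos: [496.8, -189.7, 250.1]
tool_rot: [0.807, -0.591, -0.0, 0.0]
contact_force: [0.2, 0.1, -0.4]
opening: 85.5
finger_force: 0.0
```

>>> {"name": "send_rows", "arguments": {"commands": [{"dx": -3.6, "dy": -0.7, "dz": 25, "wx": 0, "wy": 0, "wz": -0.015, "hand": 100}, {"dx": 0, "dy": 0, "dz": 30, "wx": 0, "wy": 0, "wz": 0, "hand": 100}, {"dx": 0, "dy": 0, "dz": 30, "wx": 0, "wy": 0, "wz": 0, "hand": 100}, {"dx": 0, "dy": 0, "dz": 0, "wx": 0, "wy": 0, "wz": 0, "hand": 60}, {"dx": 0, "dy": 0, "dz": 0, "wx": 0, "wy": 0, "wz": 0, "hand": 60}]}}

```text
time: 3.4
ee_pos: [496.7, -186.3, 165.7]
tool_rot: [0.812, -0.584, -0.0, 0.0]
contact_force: [0.4, 0.6, 1.2]
opening: 58.9
finger_force: 0.0
```

Run:
```python
from workcell import snapshot
import cv2,numpy as np
a=snapshot("top")["pixels"][145:245,300:400,::-1];b=snapshot("side")["pixels"][115:215,225:325,::-1]
cv2.imwrite("pics/c1.png",np.hstack([cv2.resize(i,(400,400),interpolation=cv2.INTER_CUBIC) for i in(a,b)]))
```

```text
(no output)
```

View pics/c1.png

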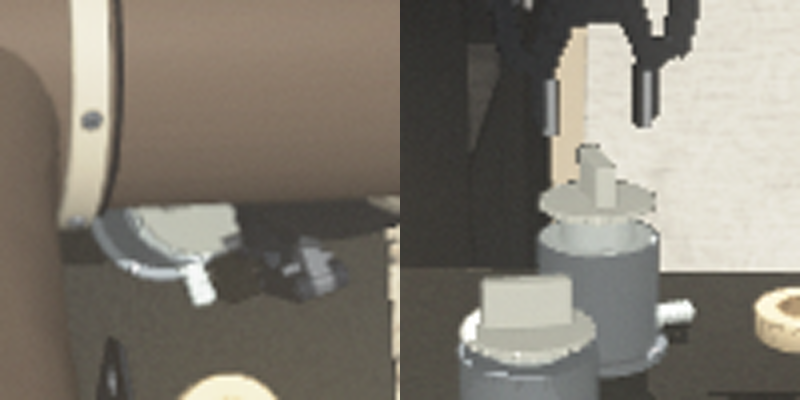

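In the side crop (right), the fingers at (552,100) and (645,95) straddle the bar at (597,165) centrally. I'll go down so the fingertips stop just above the flange, then close.

>>> {"name": "send_rows", "arguments": {"commands": [{"dx": 0, "dy": 0, "dz": 18, "wx": 0, "wy": 0, "wz": 0, "hand": 50}, {"dx": 0, "dy": 0, "dz": 18, "wx": 0, "wy": 0, "wz": 0, "hand": 45}, {"dx": 0, "dy": 0, "dz": 0, "wx": 0, "wy": 0, "wz": 0, "hand": 40}, {"dx": 0, "dy": 0, "dz": 0, "wx": 0, "wy": 0, "wz": 0, "hand": 40}]}}

```text
time: 3.9
ee_pos: [497.3, -186.3, 130.7]
tool_rot: [0.812, -0.583, 0.001, -0.0]
contact_force: [0.1, -0.4, 0.6]
opening: 34.5
finger_force: 0.0
```

>>> {"name": "send_rows", "arguments": {"commands": [{"dx": 0, "dy": 0, "dz": 0, "wx": 0, "wy": 0, "wz": 0, "hand": 25}, {"dx": 0, "dy": 0, "dz": 0, "wx": 0, "wy": 0, "wz": 0, "hand": 0}, {"dx": 0, "dy": 0, "dz": 0, "wx": 0, "wy": 0, "wz": 0, "hand": 0}, {"dx": 0, "dy": 0, "dz": 0, "wx": 0, "wy": 0, "wz": 0, "hand": 0}, {"dx": 0, "dy": 0, "dz": 0, "wx": 0, "wy": 0, "wz": 0, "hand": 0}], "force": 60}}

```text
time: 4.4
ee_pos: [497.2, -186.2, 129.8]
tool_rot: [0.812, -0.583, 0.001, -0.0]
contact_force: [0.6, -0.6, 3.8]
opening: 12.8
finger_force: 61.9
```

Gripped. Now I'll push down.

>>> {"name": "send_rows", "arguments": {"commands": [{"dx": 0, "dy": 0, "dz": 3, "wx": 0, "wy": 0, "wz": 0, "hand": 0}, {"dx": 0, "dy": 0, "dz": 3, "wx": 0, "wy": 0, "wz": 0, "hand": 0}, {"dx": 0, "dy": 0, "dz": 3, "wx": 0, "wy": 0, "wz": 0, "hand": 0}, {"dx": 0, "dy": 0, "dz": 3, "wx": 0, "wy": 0, "wz": 0, "hand": 0}, {"dx": 0, "dy": 0, "dz": 3, "wx": 0, "wy": 0, "wz": 0, "hand": 0}]}}

```text
time: 4.9
ee_pos: [497.2, -186.2, 114.5]
tool_rot: [0.812, -0.583, 0.001, -0.0]
contact_force: [-0.1, 0.7, 8.1]
opening: 12.5
finger_force: 62.5
```

>>> {"name": "send_rows", "arguments": {"commands": [{"dx": 0, "dy": 0, "dz": 2, "wx": 0, "wy": 0, "wz": 0, "hand": 0}, {"dx": 0, "dy": 0, "dz": 0.5, "wx": 0, "wy": 0, "wz": 0, "hand": 0}, {"dx": 0, "dy": 0, "dz": 0, "wx": 0, "wy": 0, "wz": 0, "hand": 0}, {"dx": 0, "dy": 0, "dz": 0, "wx": 0, "wy": 0, "wz": 0, "hand": 0}]}}

```text
time: 5.3
ee_pos: [497.2, -186.3, 112.2]
tool_rot: [0.812, -0.583, 0.001, -0.0]
contact_force: [0.2, 0.5, 9.1]
opening: 13.1
finger_force: 62.8
```

>>> {"name": "send_rows", "arguments": {"commands": [{"dx": 0, "dy": 0, "dz": 1, "wx": 0, "wy": 0, "wz": 0, "hand": 0}, {"dx": 0, "dy": 0, "dz": 0, "wx": 0, "wy": 0, "wz": 0, "hand": 0}, {"dx": 0, "dy": 0, "dz": 0, "wx": 0, "wy": 0, "wz": 0, "hand": 0}]}}

```text
time: 5.6
ee_pos: [497.2, -186.3, 111.3]
tool_rot: [0.812, -0.583, 0.001, -0.0]
contact_force: [-0.2, 1.0, 9.4]
opening: 12.4
finger_force: 62.9
```

>>> {"name": "send_rows", "arguments": {"commands": [{"dx": 0, "dy": 0, "dz": 1, "wx": 0, "wy": 0, "wz": 0, "hand": 0}, {"dx": 0, "dy": 0, "dz": 0, "wx": 0, "wy": 0, "wz": 0, "hand": 0}, {"dx": 0, "dy": 0, "dz": 0, "wx": 0, "wy": 0, "wz": 0, "hand": 0}]}}

```text
time: 5.9
ee_pos: [497.3, -186.3, 110.8]
tool_rot: [0.812, -0.583, 0.001, -0.0]
contact_force: [-0.8, 0.6, 13.4]
opening: 12.9
finger_force: 63.5
```

The force step at z ≈ 110.8 marks the bottom. I'll back off about 1.5 mm and turn clockwise.

>>> {"name": "send_rows", "arguments": {"commands": [{"dx": 0, "dy": 0, "dz": -1.5, "wx": 0, "wy": 0, "wz": 0, "hand": 0}, {"dx": 0, "dy": 0, "dz": 0, "wx": 0, "wy": 0, "wz": 0.06, "hand": 0}, {"dx": 0, "dy": 0, "dz": 0, "wx": 0, "wy": 0, "wz": 0.1, "hand": 0}, {"dx": 0, "dy": 0, "dz": 0, "wx": 0, "wy": 0, "wz": 0.1, "hand": 0}, {"dx": 0, "dy": 0, "dz": 0, "wx": 0, "wy": 0, "wz": 0.1, "hand": 0}]}}

```text
time: 6.4
ee_pos: [497.5, -186.3, 111.9]
tool_rot: [-0.693, 0.721, -0.001, 0.0]
contact_force: [1.0, 0.2, 8.7]
opening: 12.6
finger_force: 62.8
```

Run:
```python
from workcell import env
o=env.get_obs();print(o["moment"],o["contact_force"],o["q"][5],o["ee_pos"],o["tool_rot"])
```

```text
[ 0.093525   -0.36077891  0.08289258] [0.99659624 0.19958405 8.73172056] -0.050468766065625406 [ 497.4663298  -186.2617992   111.92882905] [-6.93350892e-01  7.20599549e-01 -7.75163685e-04  4.79566624e-04]
```

Turning freely (low moment). I'll continue.

>>> {"name": "send_rows", "arguments": {"commands": [{"dx": 0, "dy": 0, "dz": 0, "wx": 0, "wy": 0, "wz": 0.12, "hand": 0}, {"dx": 0, "dy": 0, "dz": 0, "wx": 0, "wy": 0, "wz": 0.12, "hand": 0}, {"dx": 0, "dy": 0, "dz": 0, "wx": 0, "wy": 0, "wz": 0.12, "hand": 0}, {"dx": 0, "dy": 0, "dz": 0, "wx": 0, "wy": 0, "wz": 0.12, "hand": 0}, {"dx": 0, "dy": 0, "dz": 0, "wx": 0, "wy": 0, "wz": 0.12, "hand": 0}]}}

```text
time: 6.9
ee_pos: [497.7, -186.3, 112.0]
tool_rot: [-0.449, 0.893, -0.001, 0.001]
contact_force: [0.6, 0.8, 9.1]
opening: 12.5
finger_force: 62.8
```

>>> {"name": "send_rows", "arguments": {"commands": [{"dx": 0, "dy": 0, "dz": 0, "wx": 0, "wy": 0, "wz": 0.12, "hand": 0}, {"dx": 0, "dy": 0, "dz": 0, "wx": 0, "wy": 0, "wz": 0.12, "hand": 0}, {"dx": 0, "dy": 0, "dz": 0, "wx": 0, "wy": 0, "wz": 0.12, "hand": 0}, {"dx": 0, "dy": 0, "dz": 0, "wx": 0, "wy": 0, "wz": 0.12, "hand": 0}, {"dx": 0, "dy": 0, "dz": 0, "wx": 0, "wy": 0, "wz": 0.12, "hand": 0}]}}

```text
time: 7.4
ee_pos: [497.7, -186.4, 112.0]
tool_rot: [-0.165, 0.986, -0.001, 0.001]
contact_force: [1.0, -0.1, 9.0]
opening: 12.8
finger_force: 62.7
```

Run:
```python
from workcell import env,snapshot
import cv2,numpy as np
o=env.get_obs();print(o["time"],o["moment"],o["contact_force"],o["ee_pos"],2*np.degrees(np.arctan2(o["tool_rot"][1],o["tool_rot"][0]))%180)
cv2.imwrite("pics/c2.png",cv2.resize(snapshot("side")["pixels"][115:215,225:325,::-1],(400,400),interpolation=cv2.INTER_CUBIC))
```

```text
7.4 [-0.44014014 -0.49075639  0.08695087] [ 1.01185333 -0.07447952  8.95099249] [ 497.71380861 -186.40702481  112.02614987] 19.007167805435245
```

View pics/c2.png

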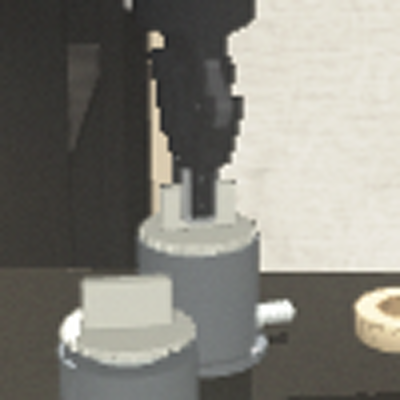

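The cap is down with its bar (160–235, 205) in line with the stubs: 19.0° against 18.6°. I'll ease up a little, then release.

>>> {"name": "send_rows", "arguments": {"commands": [{"dx": 0, "dy": 0, "dz": -2, "wx": 0, "wy": 0, "wz": 0, "hand": 0}, {"dx": 0, "dy": 0, "dz": -2, "wx": 0, "wy": 0, "wz": 0, "hand": 0}, {"dx": 0, "dy": 0, "dz": 0, "wx": 0, "wy": 0, "wz": 0, "hand": 30}, {"dx": 0, "dy": 0, "dz": 0, "wx": 0, "wy": 0, "wz": 0, "hand": 45}, {"dx": 0, "dy": 0, "dz": 0, "wx": 0, "wy": 0, "wz": 0, "hand": 60}]}}

```text
time: 7.95
ee_pos: [495.8, -186.0, 114.5]
tool_rot: [-0.167, 0.986, 0.0, -0.001]
contact_force: [-0.4, -0.6, -0.2]
opening: 50.6
finger_force: 0.0
```

>>> {"name": "send_rows", "arguments": {"commands": [{"dx": 0, "dy": 0, "dz": 0, "wx": 0, "wy": 0, "wz": 0, "hand": 60}, {"dx": 0, "dy": 0, "dz": -20, "wx": 0, "wy": 0, "wz": 0, "hand": 60}, {"dx": 0, "dy": 0, "dz": -40, "wx": 0, "wy": 0, "wz": 0, "hand": 60}, {"dx": 0, "dy": 0, "dz": -40, "wx": 0, "wy": 0, "wz": 0, "hand": 60}, {"dx": 0, "dy": 0, "dz": -40, "wx": 0, "wy": 0, "wz": 0, "hand": 60}]}}

```text
time: 8.45
ee_pos: [496.0, -186.1, 256.5]
tool_rot: [-0.167, 0.986, 0.0, -0.0]
contact_force: [1.2, 0.6, 0.3]
opening: 51.0
finger_force: 0.0
```

>>> {"name": "send_rows", "arguments": {"commands": [{"dx": 30, "dy": -40, "dz": 0, "wx": 0, "wy": 0, "wz": 0, "hand": 60}, {"dx": 30, "dy": -40, "dz": 0, "wx": 0, "wy": 0, "wz": 0, "hand": 60}, {"dx": 30, "dy": -40, "dz": 0, "wx": 0, "wy": 0, "wz": 0, "hand": 60}, {"dx": 30, "dy": -40, "dz": 0, "wx": 0, "wy": 0, "wz": 0, "hand": 60}, {"dx": 30, "dy": -40, "dz": 0, "wx": 0, "wy": 0, "wz": 0, "hand": 60}]}}

```text
time: 8.95
ee_pos: [419.8, -426.0, 255.1]
tool_rot: [-0.167, 0.986, 0.0, -0.0]
contact_force: [1.2, -0.1, -0.1]
opening: 51.2
finger_force: 0.0
```

Run:
```python
from workcell import snapshot
import cv2,numpy as np
a=snapshot("top")["pixels"][145:245,300:400,::-1];b=snapshot("side")["pixels"][115:215,225:325,::-1]
cv2.imwrite("pics/c3.png",np.hstack([cv2.resize(i,(400,400),interpolation=cv2.INTER_CUBIC) for i in(a,b)]))
```

```text
(no output)
```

View pics/c3.png

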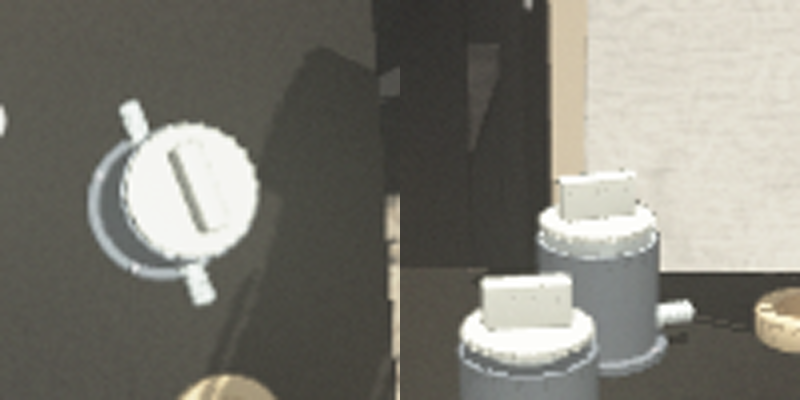

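The cap sits low, with its bar (180,150)–(205,228) in line with the stubs (133,118) and (201,288), and its gap matches the closed neighbour. I'll check the height from the two views (flange centres (190,191) and (598,220)) and hand in if it fits.

Run:
```python
from h import *
import pickle
from workcell import env
d=pickle.load(open("s0.pkl","rb"))
X,g=tri(d["top"],(300+190/4,145+191/4),d["side"],(225+198/4,115+220/4));print(X,g)
if abs(X[2]-94)<4: print(env.sign_off())
```

```text
[ 494.51684615 -184.76990361   91.07796249] 0.6089141477033744
the job is handed in; nothing more can be done
None
```

The cap was pushed to the bottom, turned a quarter turn clockwise and released, and it looks latched: bar in line with the stubs, flange top measured at about 91 mm (94 expected). I handed the job in at about 9 s; no verdict came back.

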